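# Find the loose machine bolt and hold its cap open

## Robot

A 7-joint arm with a two-finger parallel gripper is mounted at the origin on the work surface. World frame = base frame: x ahead of the robot, y to its left, z up, the work surface at z = 0. Lengths are in m, angles in rad, forces in N, time in s.
With the tool pointing down it reaches from about 0.35 to 0.775 m from the base axis. Payload 3.1 kg.
Tool frame: the origin (TCP) lies midway between the tips of the shut fingers; the grasp point (between the pads) lies 19 mm behind it; x points along the fingers, z is the direction in which the jaws open and shut, and the axes are right-handed (so a half turn about x gives the same grasp; the last joint's range is limited). The gripper opens to 85 mm and grips with 20 to 120 N. Pads are 22 mm wide; open, the fingers measure 114 mm over their backs; the gripper's body (76 mm by 85 mm) begins 54 mm behind the grasp point. The pads swing forward as they close: fully open they stand 13 mm farther back than shut.
Start: joints at [-1.162, 0.311, 0.014, 1.512, -0.004, 1.319, -0.027], TCP at [0.24, 0.495, 0.231] pointing down, gripper open.
Joint ranges: [-2.7, 2.7], [-0.3, 1.91], [-1.27, 1.3], [0.12, 2.57], [-1.44, 4.58], [0.2, 2.03], [-3.05, 3.05]. Speed limits (rad/s): [2.79, 2.79, 3.14, 3.14, 3.14, 3.14, 3.14].

## Interface

Orientations are given as a 3x3 rotation matrix whose columns are the frame's x, y, z axes.
In Python, from bench import manip, viewer gives the robot as it stands.
- The arm moves only by the tool apply_moves, never from a script. Its argument "moves" is a list that holds one entry, the list of rows, each a list of 5 numbers: the shift along the world's x, y, z in m, then the turn about the world's z in rad, then the finger opening in m, from 0 to 0.0854. A call has 1 to 12 rows; each row is the pose to reach, as a shift and turn from the pose commanded when the call began; what a row does not reach only later rows make up. A row lasts 1/10 s, in which the tool goes at most 50 mm and 8.59 degrees, less where a joint would pass 70% of its speed; a pose out of reach is approached as far as the arm can. A call with a gripper value outside its range is refused whole. The fingers move at their own pace and stop on an object; "force" is the grip in N (left out, the last holds). Time passes only in rows, so rows that repeat a pose let the fingers close. It gives the time, the measured TCP pose, the force and the opening at its end, in the units of the state.
- manip.get_obs(): the state, without advancing time (a new reading comes with each control period).
- viewer.snapshot(name): name is "scene" or "top"; returns the picture (480x640x3 uint8, blue, green, red); there is no depth.
- viewer.camera_model(name): a dict with "camera_matrix" (3x3 intrinsics, pixels), "extrinsics" (4x4, takes a point from world to camera coordinates). Camera axes: x right, y down, z forward; pixel columns grow to the right and rows downward; lengths in m; the calibration is good to about 2 mm. A picture is of the moment at which its call begins. camera_model takes no time and is no camera call.
- manip.close_job(): hands the job in, once; it reports no verdict.
The state is a dict: "clock": time; "joint_pos": joint angles; "qvel": joint speeds; "joint_efforts": joint torques, N m; "tool_pos": TCP position; "ee_rot": TCP orientation; "force": force on the tool from outside, world axes, zero at the start; "moment": the same for the moment, N m; "width": finger opening in m.
Only numpy, scipy, OpenCV 4.12 (cv2) and the standard library are available. Lean on these libraries where they do the work, as an engineer would, in place of code of your own. Each camera call takes 0.05 s, during which the arm holds its last target.

## Task

One of the three bolts under the red caps on the bench machine has worked loose. Gently tap or press the shut caps (or their white tabs) one at a time until you find the bolt that slides down and stays down, then lift that bolt's cap by its tab to at least 60 degrees, without drawing the bolt back up, and finish while still holding the cap open for the spanner. Keep the tight bolts' caps shut, leave the jar, the bearing and the wrench where they are, and handle the brittle caps lightly: they crack when the finger forces on one add up to more than 90 N.

Things in the scene. Friction and masses are not known exactly. Their poses are not given: they have to be found in the camera images.
- foot_a: One of three look-alike bolt mountings on the machine's base plate: dark flange 64 mm wide, collar with bolt, red hinged cap. Which bolt is loose differs from start to start and cannot be seen. Origin: centre of the underside, on the base plate's top. x points from the cap's hinge to its white tab (away from the robot, turned up to 0.6 rad), y along the hinge axis, z up.
- tab_a (a point): Centre of the upright white tab (12 x 12 mm, 24 mm high) on the brittle red cap; axes as the foot's when the cap is shut, turning with it. Tab top 12 mm above this point; cap's top face (48 mm in x, 46 in y, ending 8 mm behind this point) 16 mm below, base plate 57 mm below (47 once sunk). Hinge axis 58 mm behind (-x) and 20 mm below in the cap's axes. Both y sides free.
- hinge_a (a point): Middle of the hinge axis of foot_a's cap: 26 mm behind (-x) the foot's origin and 37 mm above it at the start; goes down with the bolt. Axes as the foot's.
- bolt_a (a joint): How far bolt, collar and cap of foot_a have sunk straight down together (m): 0 at the start. A tight bolt sinks less than 2 mm under 20 N and comes back; the loose one slides down at about 4 N, stops at 0.010, and stays down; about 4 N would pull it up again. A push on the shut cap or on its tab reaches the bolt.
- cap_a (a joint): Opening angle of foot_a's cap (rad): 0 shut, stop at 1.45; the tab end rises and swings back over the hinge. A weak spring and its weight shut it when let go (about 1 N at the tab).
- foot_b: One of three look-alike bolt mountings on the machine's base plate: dark flange 64 mm wide, collar with bolt, red hinged cap. Which bolt is loose differs from start to start and cannot be seen. Origin: centre of the underside, on the base plate's top. x points from the cap's hinge to its white tab (away from the robot, turned up to 0.6 rad), y along the hinge axis, z up.
- tab_b (a point): Centre of the upright white tab (12 x 12 mm, 24 mm high) on the brittle red cap; axes as the foot's when the cap is shut, turning with it. Tab top 12 mm above this point; cap's top face (48 mm in x, 46 in y, ending 8 mm behind this point) 16 mm below, base plate 57 mm below (47 once sunk). Hinge axis 58 mm behind (-x) and 20 mm below in the cap's axes. Both y sides free.
- hinge_b (a point): Middle of the hinge axis of foot_b's cap: 26 mm behind (-x) the foot's origin and 37 mm above it at the start; goes down with the bolt. Axes as the foot's.
- bolt_b (a joint): How far bolt, collar and cap of foot_b have sunk straight down together (m): 0 at the start. A tight bolt sinks less than 2 mm under 20 N and comes back; the loose one slides down at about 4 N, stops at 0.010, and stays down; about 4 N would pull it up again. A push on the shut cap or on its tab reaches the bolt.
- cap_b (a joint): Opening angle of foot_b's cap (rad): 0 shut, stop at 1.45; the tab end rises and swings back over the hinge. A weak spring and its weight shut it when let go (about 1 N at the tab).
- foot_c: One of three look-alike bolt mountings on the machine's base plate: dark flange 64 mm wide, collar with bolt, red hinged cap. Which bolt is loose differs from start to start and cannot be seen. Origin: centre of the underside, on the base plate's top. x points from the cap's hinge to its white tab (away from the robot, turned up to 0.6 rad), y along the hinge axis, z up.
- tab_c (a point): Centre of the upright white tab (12 x 12 mm, 24 mm high) on the brittle red cap; axes as the foot's when the cap is shut, turning with it. Tab top 12 mm above this point; cap's top face (48 mm in x, 46 in y, ending 8 mm behind this point) 16 mm below, base plate 57 mm below (47 once sunk). Hinge axis 58 mm behind (-x) and 20 mm below in the cap's axes. Both y sides free.
- hinge_c (a point): Middle of the hinge axis of foot_c's cap: 26 mm behind (-x) the foot's origin and 37 mm above it at the start; goes down with the bolt. Axes as the foot's.
- bolt_c (a joint): How far bolt, collar and cap of foot_c have sunk straight down together (m): 0 at the start. A tight bolt sinks less than 2 mm under 20 N and comes back; the loose one slides down at about 4 N, stops at 0.010, and stays down; about 4 N would pull it up again. A push on the shut cap or on its tab reaches the bolt.
- cap_c (a joint): Opening angle of foot_c's cap (rad): 0 shut, stop at 1.45; the tab end rises and swings back over the hinge. A weak spring and its weight shut it when let go (about 1 N at the tab).
- machine: Fixed bench machine: base plate 160 mm (x) by 570 mm (y) by 20 mm high, reaching from 195 mm on its -y side to 375 mm on its +y side of the origin; a headstock 130 mm wide and 170 mm high stands on its +y end, starting 235 mm from the origin. Origin on the bench. The three feet stand in a row along its y, about 120 mm apart, the middle one near the origin.
- polish: Amber jar, 48 mm across, 55 mm high, on the bench; origin under its centre. Leave alone.
- bearing: Steel bearing ring, 42 mm across, 14 mm high, on the bench; origin under its centre. Leave alone.
- wrench: Steel wrench, 150 mm long, lying flat on the bench along its x axis. Leave alone.

How it is judged:
On the way, in this order (a step that is already met when the one before it is completed fails the run):
1. the loose bolt has been tapped down (over 4 mm) with its cap shut (((value of joint bolt_a above 0.004 m and value of joint cap_a below 0.1 rad) or (value of joint bolt_b above 0.004 m and value of joint cap_b below 0.1 rad) or (value of joint bolt_c above 0.004 m and value of joint cap_c below 0.1 rad))), for 0.05 s.
2. the loose bolt's cap is lifted open past 0.95 rad (((value of joint bolt_a above 0.003 m and value of joint cap_a above 0.95 rad) or (value of joint bolt_b above 0.003 m and value of joint cap_b above 0.95 rad) or (value of joint bolt_c above 0.003 m and value of joint cap_c above 0.95 rad))), for 0.3 s.
At the end, for the whole second after the job is handed in: The cap of the loose, tapped-down bolt (still over 3 mm down) is held by the fingers, still, open by more than 0.95 rad (54 degrees); the other two caps are shut (under 0.1 rad); jar, bearing and wrench are within 30 mm of where they were (((value of joint cap_a above 0.95 rad and value of joint bolt_a above 0.003 m and contact force between the fingers and foot_a above 0.3 N and velocity of joint cap_a between -0.2 and 0.2 rad/s) or (value of joint cap_b above 0.95 rad and value of joint bolt_b above 0.003 m and contact force between the fingers and foot_b above 0.3 N and velocity of joint cap_b between -0.2 and 0.2 rad/s) or (value of joint cap_c above 0.95 rad and value of joint bolt_c above 0.003 m and contact force between the fingers and foot_c above 0.3 N and velocity of joint cap_c between -0.2 and 0.2 rad/s)) and (value of joint cap_a below 0.1 rad or value of joint bolt_a above 0.003 m) and (value of joint cap_b below 0.1 rad or value of joint bolt_b above 0.003 m) and (value of joint cap_c below 0.1 rad or value of joint bolt_c above 0.003 m) and distance of each of polish, bearing, wrench from where it was at the start of the episode below 0.03 m); the arm keeps its last pose, push and grip.
It fails at once if a cap is lifted (over 0.3 rad) whose bolt is not down: a tight one, one not yet tapped, or one drawn up again ((value of joint cap_a above 0.3 rad and value of joint bolt_a below 0.0028 m) or (value of joint cap_b above 0.3 rad and value of joint bolt_b below 0.0028 m) or (value of joint cap_c above 0.3 rad and value of joint bolt_c below 0.0028 m)).
It fails at once if the finger forces on a cap add up to more than 90 N (contact force between the fingers and foot_a above 90 N or contact force between the fingers and foot_b above 90 N or contact force between the fingers and foot_c above 90 N).
It fails at once if jar, bearing or wrench moved more than 30 mm (distance of any of polish, bearing, wrench from where it was at the start of the episode above 0.03 m).
It also fails if it takes over 51 s, if anything falls off the work surface, if the arm or the gripper's body presses on something with over 40 N, if the wrist force passes 120 N, or if a joint passes its speed limit or range.

## Working session

There is one attempt and no reset: what is moved stays moved. The work goes in short steps, Python scripts to look and compute and a tool call to move; the robot and the scene stay as the last step left them, time stands still between calls to the robot, and variables do not carry over. Pictures are saved under pics/ and viewed, and the job is handed in when it is done.

Besides the shell and the picture viewer there is one more tool, called after "Emit:" as a command line: name --argument value ..., lists and objects as JSON in quotes. apply_moves: Moves the arm, as the interface text tells. Its arguments: {"type":"object","properties":{"moves":{"type":"array"},"force":{"type":"number"}},"required":["moves"]}

```bash
mkdir -p pics; python3 - <<'E'
from bench import manip, viewer
import cv2
for n in("scene","top"):
    cv2.imwrite(f"pics/{n}0.png",viewer.snapshot(n)); m=viewer.camera_model(n); print(n,m)
o=manip.get_obs(); print(o)
E
```

```text
scene {'camera_matrix': array([[512.43473894,   0.        , 320.9904692 ],
       [  0.        , 512.43473894, 231.24053715],
       [  0.        ,   0.        ,   1.        ]]), 'extrinsics': array([[-0.20688737,  0.97834155,  0.00674028,  0.18050646],
       [ 0.79776523,  0.17268151, -0.5777125 , -0.401838  ],
       [-0.56636406, -0.11414426, -0.8162125 ,  1.24071036],
       [ 0.        ,  0.        ,  0.        ,  1.        ]])}
top {'camera_matrix': array([[457.46806994,   0.        , 314.7819018 ],
       [  0.        , 457.46806994, 239.82909129],
       [  0.        ,   0.        ,   1.        ]]), 'extrinsics': array([[ 0.01736663, -0.99931728,  0.03260929, -0.09210548],
       [-0.98853336, -0.02205384, -0.1493835 ,  0.57876348],
       [ 0.15000067, -0.02964109, -0.98824147,  0.6468499 ],
       [ 0.        ,  0.        ,  0.        ,  1.        ]])}
{'clock': 0.1, 'joint_pos': array([-1.16169695,  0.31167247,  0.01397695,  1.51289814, -0.00441416,
        1.31921752, -0.02719609]), 'qvel': array([-0.00151439, -0.00137549, -0.00115001, -0.00443835, -0.00022293,
       -0.00110186,  0.00147451]), 'joint_efforts': array([ 1.09143490e-03, -3.80855477e+01,  1.47116664e-01, -2.31242609e+01,
        1.24920130e-02,  8.07356962e-03,  1.18201615e-05]), 'tool_pos': array([0.2393145 , 0.49447109, 0.23031439]), 'ee_rot': array([[-8.77621678e-04, -9.00139292e-01,  4.35601292e-01],
       [-1.97873604e-03,  4.35602170e-01,  9.00137120e-01],
       [-9.99997657e-01, -7.19601266e-05, -2.16343197e-03]]), 'force': array([-0.29327628,  0.47448133, -0.37345268]), 'moment': array([ 0.00363939,  0.00856279, -0.01179358]), 'width': 0.08540880732319099}
```

View pics/scene0.png

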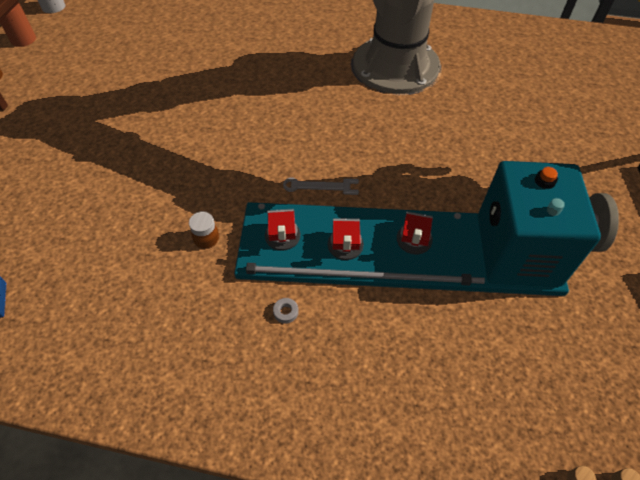

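View pics/top0.png

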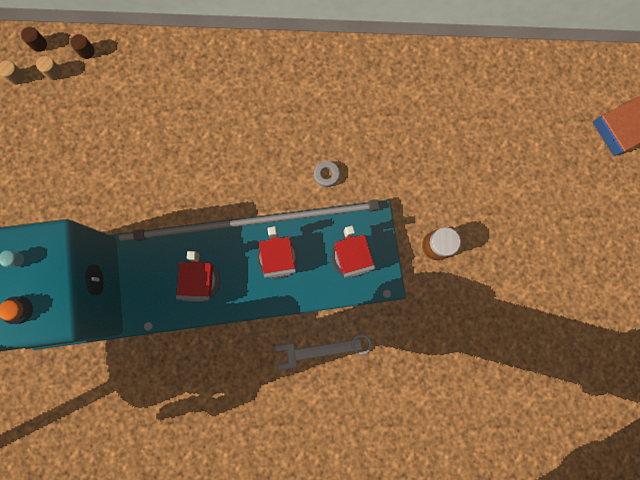

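The top view shows the tabs near (192,255), (271,231) and (349,231), with the jar at (443,242). In the scene view the tabs are near (417,236), (347,243) and (282,232). I'll zoom in to get precise pixels.

```bash
python3 - <<'E'
import cv2
t=cv2.imread("pics/top0.png")[210:310,160:390]; cv2.imwrite("pics/t0z.png",cv2.resize(t,None,fx=3.4,fy=3.4,interpolation=cv2.INTER_CUBIC))
s=cv2.imread("pics/scene0.png")[195:265,250:450]; cv2.imwrite("pics/s0z.png",cv2.resize(s,None,fx=4,fy=4,interpolation=cv2.INTER_CUBIC))
import numpy as np
for n in("top","scene"):
    im=cv2.imread(f"pics/{n}0.png").astype(int); b,g,r=im[...,0],im[...,1],im[...,2]
    red=((r>90)&(g<60)&(b<60)).astype(np.uint8); w=((r>150)&(g>140)&(b>110)).astype(np.uint8)
    for nm,m in(("red",red),("white",w)):
        k,l,st,c=cv2.connectedComponentsWithStats(m)
        for i in range(1,k):
            if 25<st[i,4]<3000 and 170<st[i,0]<440 and 195<st[i,1]<300:
                pts=np.argwhere(l==i)[:,::-1].astype(np.float32); print(n,nm,st[i],c[i].round(1),cv2.boxPoints(cv2.minAreaRect(pts)).round(1).tolist())
E
```

```text
top red [ 334  235   40   39 1041] [353.4 253.4] [[332.79998779296875, 241.39999389648438], [364.1000061035156, 232.3000030517578], [373.5, 264.3999938964844], [342.20001220703125, 273.5]]
top red [ 258  236   37   37 1013] [276.4 254.4] [[257.5, 239.1999969482422], [288.79998779296875, 234.0], [294.5, 267.79998779296875], [263.20001220703125, 273.0]]
top red [177 261  34  35 750] [194.6 279. ] [[176.60000610351562, 293.8999938964844], [178.10000610351562, 260.1000061035156], [210.39999389648438, 261.6000061035156], [208.89999389648438, 295.3999938964844]]
top white [230 205 139  20 278] [299.7 214.6] [[229.89999389648438, 222.3000030517578], [367.8999938964844, 204.89999389648438], [368.1000061035156, 207.0], [230.1999969482422, 224.39999389648438]]
top white [268 226   8  10  61] [271.2 230.4] [[266.70001220703125, 227.3000030517578], [274.20001220703125, 225.8000030517578], [275.70001220703125, 233.6999969482422], [268.20001220703125, 235.1999969482422]]
top white [344 226  10  11  79] [348.2 230.4] [[342.0, 228.0], [351.6000061035156, 224.8000030517578], [354.3999938964844, 233.1
[... 747 characters left out ...]
]]
scene red [207 232  11  14  72] [212.7 237.1] [[206.0, 238.0], [214.0, 230.0], [221.0, 237.0], [213.0, 245.0]]
scene white [190 212  25  20 382] [201.8 221.5] [[189.1999969482422, 229.5], [190.60000610351562, 211.0], [214.8000030517578, 212.6999969482422], [213.5, 231.1999969482422]]
scene white [278 226   7   5  35] [281. 228.] [[278.0, 226.0], [284.0, 226.0], [284.0, 230.0], [278.0, 230.0]]
scene white [415 229   7   7  34] [418.1 231.8] [[414.0, 232.60000610351562], [415.70001220703125, 228.3000030517578], [422.20001220703125, 230.89999389648438], [420.5, 235.1999969482422]]
scene white [344 236   7   6  34] [347.3 238. ] [[344.0, 236.0], [350.0, 236.0], [350.0, 241.0], [344.0, 241.0]]
```

View pics/t0z.png

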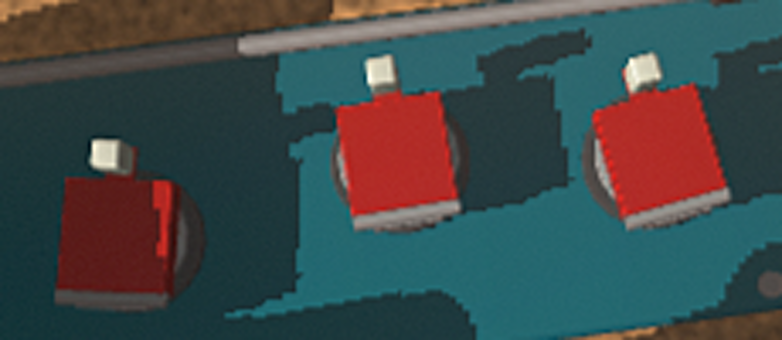

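View pics/s0z.png

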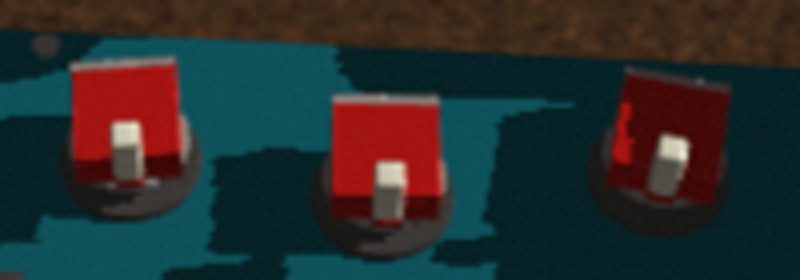

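```bash
cat > h.py <<'E'
import numpy as np, cv2
from scipy.optimize import least_squares
from bench import manip, viewer
def proj(n,P):
    m=viewer.camera_model(n);E=m["extrinsics"];p=(E[:3,:3]@np.atleast_2d(P).T).T+E[:3,3];q=(m["camera_matrix"]@p.T).T;return q[:,:2]/q[:,2:]
def ray(n,uv,z):
    m=viewer.camera_model(n);E=m["extrinsics"];R=E[:3,:3];c=-R.T@E[:3,3]
    d=R.T@np.linalg.inv(m["camera_matrix"])@np.array([*uv,1.]);return c+d*(z-c[2])/d[2]
E
python3 - <<'E'
from h import *
Z=lambda L:np.array(L)/3.4+[160,210]-.35
F={'L':(Z([(66,178),(177,182),(168,297),(56,290)]),(190.0,254.8),(418.3,231.8)),
'M':(Z([(337,107),(438,91),(459,201),(353,216)]),(271.2,230.6),(347.3,237.9)),
'R':(Z([(593,112),(694,85),(727,187),(627,217)]),(348.6,230.4),(281,228))}
for k,(c,tt,ts) in F.items():
    def pts(p):
        x,y,a=p;ca,sa=np.cos(a),np.sin(a)
        T=lambda X,Y,z:[x+ca*X-sa*Y,y+sa*X+ca*Y,z]
        return [T(-.008,.023,.061),T(-.008,-.023,.061),T(-.056,-.023,.061),T(-.056,.023,.061)],[T(0,0,.089)]
    def res(p,full=1):
        C,t=pts(p);return np.r_[(proj("top",C)-c).ravel(),(proj("top",t)-tt).ravel(),(proj("scene",t)-ts).ravel()]
    s=least_squares(res,[*ray("top",tt,.089)[:2],0],loss='soft_l1')
    print(k,s.x.round(4),res(s.x).round(1), ray("top",tt,.089).round(4),ray("scene",ts,.089).round(4))
E
```

```text
L [ 0.5487  0.0936 -0.013 ] [-0.2  0.1 -1.  -0.  -0.5 -0.7  0.2  0.4  0.6  0.1 -0.9 -0.2] [0.5488 0.0945 0.089 ] [0.5487 0.0952 0.089 ]
M [ 0.5859 -0.0178  0.1924] [-0.7  0.4  0.5 -0.1 -0.2 -0.5 -0.2  0.5  0.3 -0.2 -0.4  0.1] [ 0.5856 -0.0174  0.089 ] [ 0.5856 -0.0173  0.089 ]
R [ 0.5889 -0.1281  0.314 ] [-0.   0.2 -0.2 -0.7  0.1  0.2 -0.3  0.4  0.6 -0.3  0.1 -0.1] [ 0.5884 -0.1272  0.089 ] [ 0.5892 -0.1282  0.089 ]
```

Emit:
apply_moves --moves '[[[0.04, -0.1, 0.01, 0.0, 0], [0.08, -0.2, 0.01, 0.0, 0], [0.12, -0.3, 0.01, 0.1, 0], [0.15, -0.38, 0.01, 0.2, 0], [0.18, -0.4, 0.0, 0.3, 0], [0.277, -0.4, -0.01, 0.44, 0], [0.277, -0.4, -0.02, 0.44, 0], [0.277, -0.4, -0.02, 0.44, 0], [0.277, -0.4, -0.05, 0.44, 0], [0.277, -0.4, -0.1, 0.44, 0], [0.277, -0.4, -0.12, 0.44, 0], [0.277, -0.4, -0.12, 0.44, 0]]]' --force 20

```text
clock: 1.3
tool_pos: [0.514, 0.091, 0.1062]
ee_rot: [[-0.009, -1.0, 0.016], [-0.005, 0.016, 1.0], [-1.0, 0.009, -0.005]]
force: [-1.3, -0.6, -0.7]
width: -0.0
```

Emit:
apply_moves --moves '[[[0, 0, 0, 0, 0], [0, 0, -0.02, 0, 0], [0, 0, -0.03, 0, 0], [0, 0, -0.035, 0, 0], [0, 0, -0.035, 0, 0]]]'

```text
clock: 1.8
tool_pos: [0.5163, 0.0961, 0.0768]
ee_rot: [[0.0, -1.0, 0.009], [0.001, 0.009, 1.0], [-1.0, -0.0, 0.001]]
force: [-0.8, 0.2, 0.1]
width: -0.0001
```

Now press slowly; the cap top should be at z of about 0.061.

Emit:
apply_moves --moves '[[[0, 0, -0.006, 0, 0], [0, 0, -0.01, 0, 0], [0, 0, -0.014, 0, 0], [0, 0, -0.016, 0, 0], [0, 0, -0.017, 0, 0], [0, 0, -0.018, 0, 0], [0, 0, -0.018, 0, 0]]]'

```text
clock: 2.5
tool_pos: [0.5165, 0.0951, 0.0585]
ee_rot: [[-0.0, -1.0, 0.011], [0.0, 0.011, 1.0], [-1.0, 0.0, 0.0]]
force: [-1.4, -0.0, 4.2]
width: 0.0005
```

Emit:
apply_moves --moves '[[[0, 0, -0.001, 0, 0], [0, 0, -0.002, 0, 0], [0, 0, -0.003, 0, 0], [0, 0, -0.003, 0, 0]]]'

```text
clock: 2.9
tool_pos: [0.5165, 0.0951, 0.0551]
ee_rot: [[-0.0, -1.0, 0.011], [0.0, 0.011, 1.0], [-1.0, 0.0, 0.0]]
force: [-1.9, 0.9, 2.4]
width: 0.0002
```

Emit:
apply_moves --moves '[[[0, 0, -0.001, 0, 0], [0, 0, -0.002, 0, 0], [0, 0, -0.003, 0, 0], [0, 0, -0.003, 0, 0], [0, 0, -0.004, 0, 0], [0, 0, -0.005, 0, 0], [0, 0, -0.005, 0, 0]]]'

```text
clock: 3.6
tool_pos: [0.5166, 0.0951, 0.0508]
ee_rot: [[-0.0, -1.0, 0.011], [0.0, 0.011, 1.0], [-1.0, 0.0, 0.0]]
force: [-2.5, 0.3, 6.4]
width: -0.0001
```

Emit:
apply_moves --moves '[[[0, 0, -0.001, 0, 0], [0, 0, -0.002, 0, 0], [0, 0, -0.002, 0, 0]]]'

```text
clock: 3.9
tool_pos: [0.5167, 0.0951, 0.0503]
ee_rot: [[-0.0, -1.0, 0.011], [0.001, 0.011, 1.0], [-1.0, 0.0, 0.001]]
force: [-5.5, -1.0, 15.7]
width: -0.0005
```

Emit:
apply_moves --moves '[[[0, 0, 0.01, 0, 0], [0, 0, 0.05, 0, 0], [-0.04, 0, 0.1, 0, 0.03], [-0.12, 0.02, 0.14, 0, 0.03], [-0.16, 0.02, 0.14, 0, 0.03], [-0.16, 0.02, 0.14, 0, 0.03]]]'

```text
clock: 4.5
tool_pos: [0.3551, 0.1155, 0.189]
ee_rot: [[0.002, -1.0, 0.01], [0.001, 0.01, 1.0], [-1.0, -0.001, 0.001]]
force: [-0.9, 1.0, 0.9]
width: 0.0298
```

```bash
python3 - <<'E'
from h import *
s=viewer.snapshot("scene");t=viewer.snapshot("top");cv2.imwrite("pics/top1.png",t);cv2.imwrite("pics/scene1.png",s)
a=cv2.resize(t[210:310,160:390],None,fx=3.4,fy=3.4,interpolation=cv2.INTER_CUBIC);b=cv2.resize(s[195:265,250:450],None,fx=3.91,fy=3.91,interpolation=cv2.INTER_CUBIC)
cv2.imwrite("pics/c1.png",np.vstack([a[:,:782],b[:,:782]]) if b.shape[1]>=782 else a)
print(manip.get_obs()["clock"])
E
```

```text
4.6
```

View pics/c1.png

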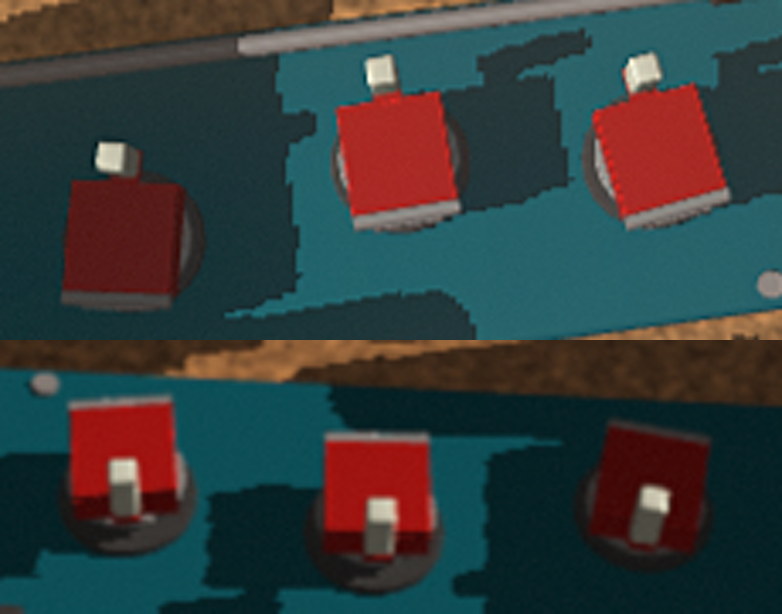

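The left cap has visibly sunk, with its tab moving from (105,156) to (111,157) in the zoom. It stopped at z of about 0.050 under 16 N, so it's the loose bolt. The other two are unchanged. Next I'll go to its tab.

Emit:
apply_moves --moves '[[[0.05, 0, 0, 0, 0.035], [0.1, -0.01, 0, -0.02, 0.035], [0.15, -0.02, -0.02, -0.02, 0.035], [0.193, -0.0205, -0.05, -0.02, 0.035], [0.193, -0.0205, -0.08, -0.02, 0.035], [0.193, -0.0205, -0.09, -0.02, 0.035], [0.193, -0.0205, -0.09, -0.02, 0.035], [0.193, -0.0205, -0.09, -0.02, 0.035]]]'

```text
clock: 5.4
tool_pos: [0.5498, 0.0947, 0.0992]
ee_rot: [[0.001, -1.0, 0.03], [0.0, 0.03, 1.0], [-1.0, -0.001, 0.0]]
force: [1.2, 0.1, -0.7]
width: 0.0349
```

```bash
python3 - <<'E'
from h import *
s=viewer.snapshot("scene");cv2.imwrite("pics/scene2.png",cv2.resize(s[150:270,340:500],None,fx=5,fy=5,interpolation=cv2.INTER_CUBIC))
o=manip.get_obs();print(o["clock"],o["tool_pos"],o["force"],o["ee_rot"])
E
```

```text
5.45 [0.55034756 0.09496186 0.09999314] [ 0.0450453   0.25974893 -0.45953706] [[ 2.90528573e-03 -9.99540135e-01  3.01840502e-02]
 [ 9.71352777e-04  3.01869841e-02  9.99543797e-01]
 [-9.99995308e-01 -2.87464097e-03  1.05860790e-03]]
```

View pics/scene2.png

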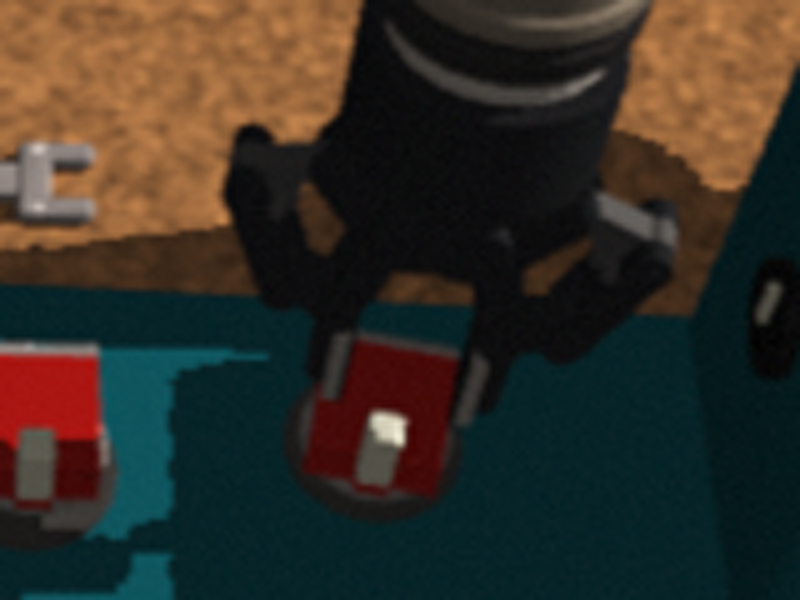

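Emit:
apply_moves --moves '[[[-0.002, 0, -0.015, 0.015, 0.035], [-0.002, 0, -0.03, 0.015, 0.035], [-0.002, 0, -0.042, 0.015, 0.035], [-0.002, 0, -0.042, 0.015, 0.035], [-0.002, 0, -0.042, 0.015, 0.025], [-0.002, 0, -0.042, 0.015, 0.02], [-0.002, 0, -0.042, 0.015, 0.016], [-0.002, 0, -0.042, 0.015, 0.015]]]' --force 20

```text
clock: 6.25
tool_pos: [0.5481, 0.0947, 0.0569]
ee_rot: [[0.001, -1.0, 0.016], [0.0, 0.016, 1.0], [-1.0, -0.001, 0.0]]
force: [-0.2, 0.5, -0.1]
width: 0.0148
```

```bash
python3 - <<'E'
from h import *
s=viewer.snapshot("scene");t=viewer.snapshot("top")
a=cv2.resize(s[180:270,360:480],None,fx=5,fy=5,interpolation=cv2.INTER_CUBIC)
b=cv2.resize(t[230:330,150:250],(500,500))[:450]
cv2.imwrite("pics/scene3.png",cv2.resize(np.hstack([a,b[:,:]]),(780,320)))
o=manip.get_obs();print(o["clock"],o["tool_pos"],o["force"],o["ee_rot"][:,2],o["width"])
E
```

```text
6.35 [0.54780133 0.09458772 0.0565753 ] [-0.06481733 -0.03644756 -0.82282651] [1.57621663e-02 9.99875758e-01 1.50860302e-04] 0.014860311060107425
```

View pics/scene3.png

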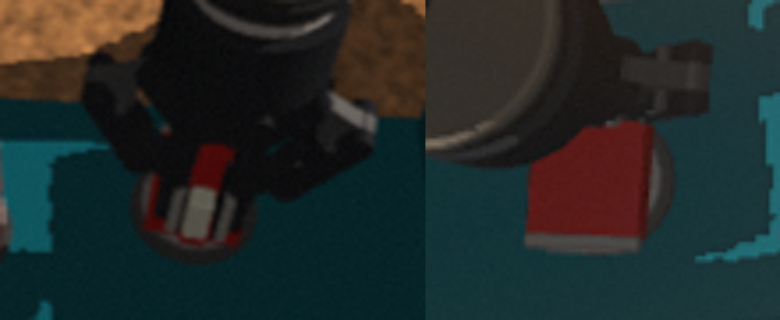

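The tab sits centred between the two pads. Now I'll grip it and work out the arc.

Emit:
apply_moves --moves '[[[0, 0, 0, 0, 0.01], [0, 0, 0, 0, 0.009], [0, 0, 0, 0, 0.008]]]' --force 20

```text
clock: 6.65
tool_pos: [0.5478, 0.0945, 0.0565]
ee_rot: [[0.0, -1.0, 0.016], [0.0, 0.016, 1.0], [-1.0, -0.0, 0.0]]
force: [0.4, -1.1, 0.7]
width: 0.0114
```

```bash
python3 - <<'E'
import numpy as np
for d in range(4,76,4):
    t=np.radians(d);print(d,(58*np.cos(t)-20*np.sin(t)-58).round(1),(58*np.sin(t)+20*np.cos(t)-20).round(1))
E
```

```text
4 -1.5 4.0
8 -3.3 7.9
12 -5.4 11.6
16 -7.8 15.2
20 -10.3 18.6
24 -13.1 21.9
28 -16.2 24.9
32 -19.4 27.7
36 -22.8 30.3
40 -26.4 32.6
44 -30.2 34.7
48 -34.1 36.5
52 -38.1 38.0
56 -42.1 39.3
60 -46.3 40.2
64 -50.6 40.9
68 -54.8 41.3
72 -59.1 41.3
```

Emit:
apply_moves --moves '[[[-0.0007, 0, 0.002, 0, 0.008], [-0.0015, 0, 0.004, 0, 0.008], [-0.0024, 0, 0.006, 0, 0.008], [-0.0033, 0, 0.0079, 0, 0.008], [-0.0044, 0, 0.0098, 0, 0.008], [-0.0054, 0, 0.0116, 0, 0.008]]]'

```text
clock: 7.25
tool_pos: [0.5416, 0.0946, 0.0678]
ee_rot: [[-0.001, -1.0, 0.016], [-0.0, 0.016, 1.0], [-1.0, 0.001, -0.0]]
force: [0.7, 0.8, -4.8]
width: 0.0114
```

```bash
cat > look.py <<'E'
from h import *
import sys
s=viewer.snapshot("scene");t=viewer.snapshot("top")
a=cv2.resize(s[170:270,360:480],None,fx=4,fy=4,interpolation=cv2.INTER_CUBIC)
b=cv2.resize(t[230:330,150:230],None,fx=4,fy=4,interpolation=cv2.INTER_CUBIC)
cv2.imwrite(f"pics/{sys.argv[1]}.png",np.hstack([a,b]))
o=manip.get_obs();print(o["clock"],o["tool_pos"],o["force"],o["moment"],o["width"])
E
python3 look.py l4
```

```text
7.35 [0.5416999  0.09465495 0.06799283] [-0.01173238 -0.52904929 -3.2021286 ] [ 0.02944634 -0.11831247 -0.01315493] 0.011473718510242443
```

View pics/l4.png

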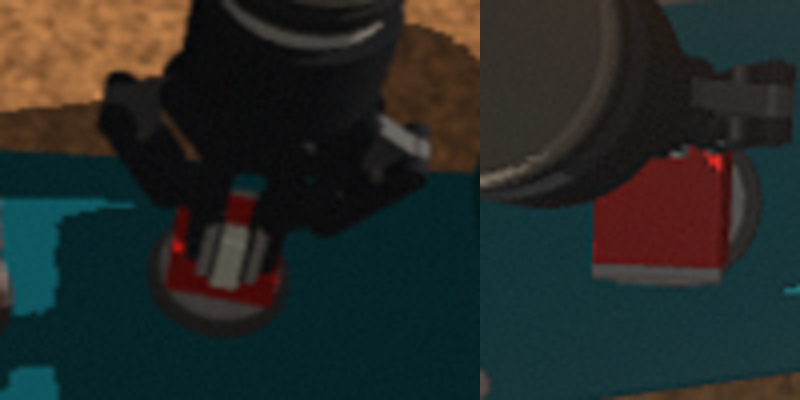

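Emit:
apply_moves --moves '[[[-0.0007, 0, -0.0004, 0, 0.008], [-0.0013, 0, -0.0008, 0, 0.008], [-0.0013, 0, -0.0008, 0, 0.008]]]'

```text
clock: 7.65
tool_pos: [0.5417, 0.0946, 0.0677]
ee_rot: [[0.002, -1.0, 0.016], [0.0, 0.016, 1.0], [-1.0, -0.002, 0.0]]
force: [0.4, 1.1, -0.9]
width: 0.0116
```

```bash
python3 - <<'E'
from h import *
t=viewer.snapshot("top");cv2.imwrite("pics/top5.png",t);o=manip.get_obs();print(o["clock"],o["tool_pos"],o["force"],o["moment"])
ims=[cv2.imread(f"pics/top{k}.png")[280:306,168:222] for k in (0,1,5)]
cv2.imwrite("pics/cmp5.png",np.vstack([cv2.resize(np.clip(i.astype(float)*2,0,255).astype(np.uint8),None,fx=7,fy=7,interpolation=cv2.INTER_NEAREST) for i in ims]))
E
```

```text
7.7 [0.54170488 0.09461698 0.06768815] [ 2.12215423  0.86518425 -0.11223721] [ 0.07681166 -0.31263331 -0.02980367]
```

View pics/cmp5.png

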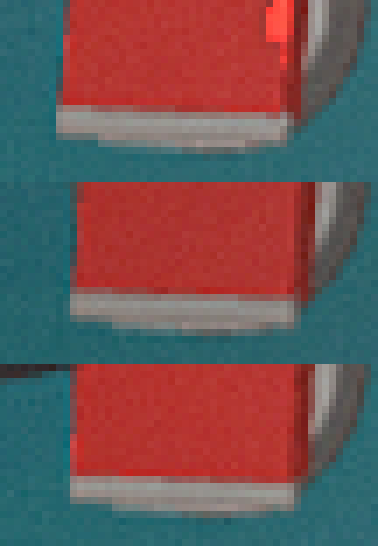

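Emit:
apply_moves --moves '[[[-0.0012, 0, 0.0018, 0, 0.008], [-0.0024, 0, 0.0035, 0, 0.008], [-0.0036, 0, 0.0052, 0, 0.008], [-0.0049, 0, 0.0068, 0, 0.008]]]'

```text
clock: 8.1
tool_pos: [0.5363, 0.0947, 0.0742]
ee_rot: [[0.001, -1.0, 0.016], [0.0, 0.016, 1.0], [-1.0, -0.001, 0.0]]
force: [3.6, 1.0, -2.9]
width: 0.0117
```

```bash
cat > cmp.py <<'E'
from h import *
import sys
k=sys.argv[1]
t=viewer.snapshot("top");cv2.imwrite(f"pics/top{k}.png",t);o=manip.get_obs();print(o["clock"],o["tool_pos"],o["force"],o["moment"],o["width"])
ims=[cv2.imread(f"pics/top{q}.png")[270:306,168:222] for q in (0,1,k)]
cv2.imwrite(f"pics/cmp{k}.png",np.hstack([cv2.resize(np.clip(i.astype(float)*2,0,255).astype(np.uint8),None,fx=4.8,fy=7,interpolation=cv2.INTER_NEAREST) for i in ims]))
E
python3 cmp.py 6
```

```text
8.15 [0.53612191 0.0947072  0.07437218] [ 3.38797139 -0.55512905 -2.24838397] [ 0.09522947 -0.81494273  0.00646511] 0.011612038143992644
```

View pics/cmp6.png

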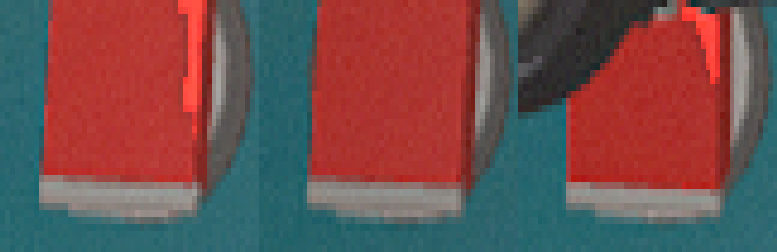

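Emit:
apply_moves --moves '[[[-0.0016, 0, 0.0014, 0, 0.008], [-0.0031, 0.0001, 0.0028, 0, 0.008], [-0.0046, 0.0001, 0.0043, 0, 0.008], [-0.0061, 0.0001, 0.0057, 0, 0.008], [-0.0076, 0.0001, 0.0071, 0, 0.008], [-0.0092, 0.0001, 0.0084, 0, 0.008], [-0.0108, 0.0002, 0.0097, 0, 0.008], [-0.0125, 0.0002, 0.0109, 0, 0.008]]]'

```text
clock: 8.95
tool_pos: [0.5231, 0.0949, 0.0848]
ee_rot: [[-0.001, -1.0, 0.016], [0.0, 0.016, 1.0], [-1.0, 0.001, 0.0]]
force: [2.7, 1.1, -2.0]
width: 0.0113
```

```bash
python3 cmp.py 7
```

```text
9.0 [0.5228677  0.09490599 0.08492331] [ 2.24564234  0.42489199 -1.96454522] [ 0.20501777 -0.78908869 -0.02899373] 0.011350064514566285
```

View pics/cmp7.png

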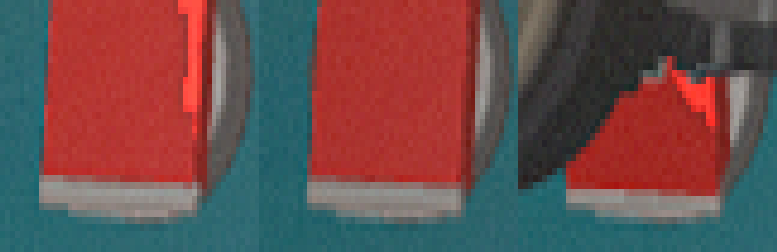

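Emit:
apply_moves --moves '[[[-0.0018, 0, 0.001, 0, 0.008], [-0.0036, 0.0001, 0.002, 0, 0.008], [-0.0054, 0.0001, 0.003, 0, 0.008], [-0.0072, 0.0001, 0.004, 0, 0.008], [-0.0091, 0.0001, 0.0049, 0, 0.008], [-0.011, 0.0001, 0.0057, 0, 0.008], [-0.0129, 0.0002, 0.0064, 0, 0.008], [-0.0148, 0.0002, 0.0071, 0, 0.008], [-0.0167, 0.0002, 0.0078, 0, 0.008], [-0.0186, 0.0002, 0.0084, 0, 0.008]]]'

```text
clock: 10.0
tool_pos: [0.5046, 0.0951, 0.0932]
ee_rot: [[-0.0, -1.0, 0.016], [0.0, 0.016, 1.0], [-1.0, 0.0, 0.0]]
force: [3.7, 1.4, -2.3]
width: 0.0114
```

```bash
python3 cmp.py 8; python3 look.py l8
```

```text
10.05 [0.50435707 0.09516259 0.09329015] [ 3.29961496  1.57121768 -2.85637764] [ 0.37542298 -0.65420982 -0.02102006] 0.01166675027105679
10.15 [0.50459987 0.09514262 0.09320886] [ 1.65721745  2.7317944  -1.63942638] [ 0.36505425 -0.53354817  0.02135647] 0.011297624467921385
```

View pics/cmp8.png

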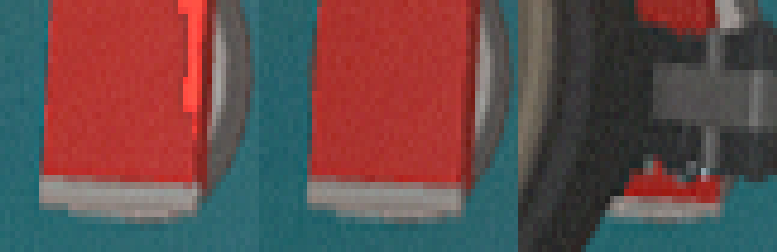

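View pics/l8.png

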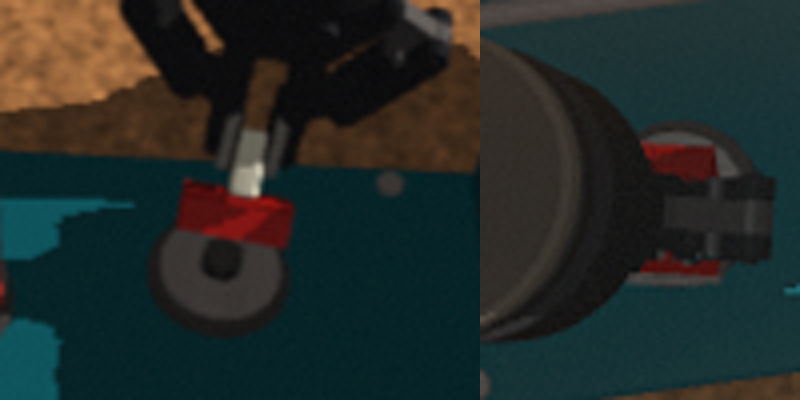

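Emit:
apply_moves --moves '[[[-0.002, 0, 0.0002, 0, 0.008], [-0.0041, 0.0001, 0.0003, 0, 0.008], [-0.0062, 0.0001, 0.0006, 0, 0.008], [-0.0083, 0.0001, 0.001, 0, 0.008], [-0.0103, 0.0001, 0.0011, 0, 0.008], [-0.0123, 0.0001, 0.0012, 0, 0.008], [-0.0143, 0.0002, 0.0012, 0, 0.008], [-0.0163, 0.0002, 0.0012, 0, 0.008], [-0.0163, 0.0002, 0.0012, 0, 0.008]]]'

```text
clock: 11.05
tool_pos: [0.4886, 0.0954, 0.0948]
ee_rot: [[0.0, -1.0, 0.016], [0.0, 0.016, 1.0], [-1.0, -0.0, 0.0]]
force: [3.2, 2.1, 3.0]
width: 0.0114
```

```bash
python3 cmp.py 9; python3 look.py l9
```

```text
11.1 [0.48872543 0.09537067 0.09473645] [3.36683445 2.90551441 4.7529025 ] [ 0.46592833 -0.77027845 -0.06781737] 0.011214933084562203
11.2 [0.48881452 0.09534792 0.09469718] [2.91934359 2.08677181 4.78966377] [ 0.50278257 -0.73029712  0.04121704] 0.011431484745211327
```

View pics/cmp9.png

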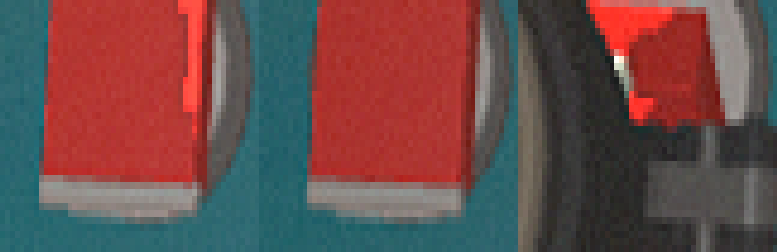

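View pics/l9.png

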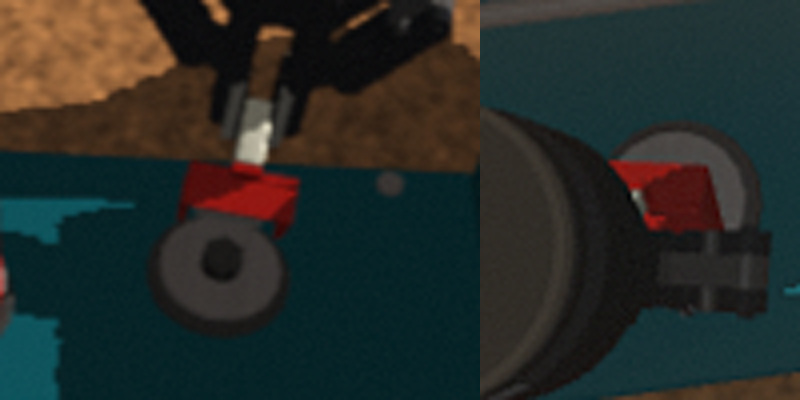

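```bash
python3 - <<'E'
from h import *
s=cv2.imread("pics/l9.png")
for hz,col in((.047,(0,255,0)),(.054,(255,255,0))):
  for d in (55,65,72,80):
    t=np.radians(d);c,sn=np.cos(t),np.sin(t)
    P=[[.4907+x*c-z*sn,.0952+y,hz+x*sn+z*c] for x,y,z in((.050,.023,.004),(.050,-.023,.004),(.058,0,.020),(.058,0,.032))]
    p=(proj("scene",P)-[360,170])*4; q=(proj("top",P)-[150,230])*4
    print(hz,d,p.round(0).tolist(),q.round(0).tolist())
    if hz==.047:
      k={55:(0,255,255),65:(0,255,0),72:(255,255,0),80:(255,0,255)}[d]
      for a in p: cv2.circle(s,tuple(int(v) for v in a),3,k,-1)
      for a in q[:2]: cv2.circle(s,(int(a[0])+480,int(a[1])),3,k,-1)
cv2.imwrite("pics/ov9.png",s)
E
```

```text
0.047 55 [[296.0, 193.0], [187.0, 175.0], [250.0, 145.0], [255.0, 117.0]] [[85.0, 191.0], [219.0, 194.0], [139.0, 215.0], [132.0, 244.0]]
0.047 65 [[299.0, 173.0], [190.0, 155.0], [253.0, 123.0], [257.0, 96.0]] [[80.0, 214.0], [215.0, 216.0], [135.0, 246.0], [130.0, 279.0]]
0.047 72 [[301.0, 160.0], [192.0, 141.0], [255.0, 109.0], [259.0, 83.0]] [[77.0, 231.0], [213.0, 233.0], [134.0, 269.0], [129.0, 303.0]]
0.047 80 [[303.0, 145.0], [195.0, 127.0], [256.0, 95.0], [260.0, 71.0]] [[75.0, 251.0], [211.0, 253.0], [133.0, 294.0], [129.0, 330.0]]
0.054 55 [[299.0, 183.0], [189.0, 164.0], [252.0, 135.0], [257.0, 106.0]] [[79.0, 190.0], [214.0, 193.0], [134.0, 214.0], [127.0, 243.0]]
0.054 65 [[302.0, 163.0], [193.0, 144.0], [256.0, 112.0], [260.0, 85.0]] [[74.0, 213.0], [211.0, 215.0], [130.0, 245.0], [124.0, 278.0]]
0.054 72 [[304.0, 149.0], [195.0, 131.0], [257.0, 98.0], [261.0, 72.0]] [[72.0, 230.0], [209.0, 232.0], [129.0, 268.0], [124.0, 303.0]]
0.054 80 [[306.0, 135.0], [197.0, 117.0], [259.0, 84.0], [262.0, 60.0]] [[69.0, 250.0], [207.0, 253.0], [128.0, 294.0], [124.0, 331.0]]
```

View pics/ov9.png

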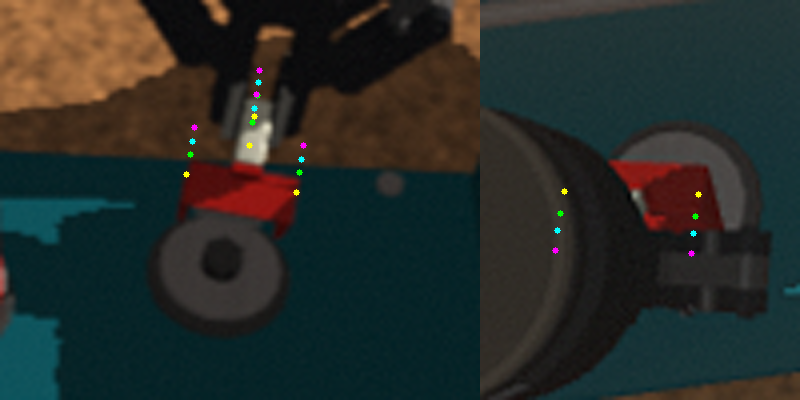

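The model overlay puts the cap at roughly 61 degrees, because the tab pivoted higher up on the pads than I assumed. I'll open it a bit more for margin.

Emit:
apply_moves --moves '[[[-0.0015, 0, -0.0001, 0, 0.008], [-0.003, 0, -0.0002, 0, 0.008], [-0.0045, 0, -0.0004, 0, 0.008], [-0.006, 0, -0.0006, 0, 0.008], [-0.0075, 0, -0.0008, 0, 0.008], [-0.009, 0, -0.001, 0, 0.008], [-0.01, 0, -0.0012, 0, 0.008], [-0.01, 0, -0.0012, 0, 0.008], [-0.01, 0, -0.0012, 0, 0.008]]]'

```text
clock: 12.1
tool_pos: [0.4787, 0.0955, 0.0936]
ee_rot: [[0.0, -1.0, 0.015], [0.001, 0.015, 1.0], [-1.0, -0.0, 0.001]]
force: [2.3, 2.0, 5.9]
width: 0.0117
```

```bash
python3 look.py l10; python3 - <<'E'
from h import *
t=viewer.snapshot("top");s=viewer.snapshot("scene");cv2.imwrite("pics/top10.png",t);cv2.imwrite("pics/scene10.png",s)
a=cv2.imread("pics/l10.png")
for d,k in((55,(0,255,255)),(65,(0,255,0)),(72,(255,255,0)),(80,(255,0,255))):
    th=np.radians(d);c,sn=np.cos(th),np.sin(th)
    P=[[.4907+x*c-z*sn,.0952+y,.047+x*sn+z*c] for x,y,z in((.050,.023,.004),(.050,-.023,.004))]
    for p in (proj("scene",P)-[360,170])*4: cv2.circle(a,tuple(int(v) for v in p),2,k,-1)
cv2.imwrite("pics/ov10.png",a)
E
```

```text
12.2 [0.4786483  0.09549426 0.0936205 ] [2.74245692 2.72063232 6.63921403] [ 0.55886386 -0.60736627  0.02728779] 0.011530830182950362
```

View pics/ov10.png

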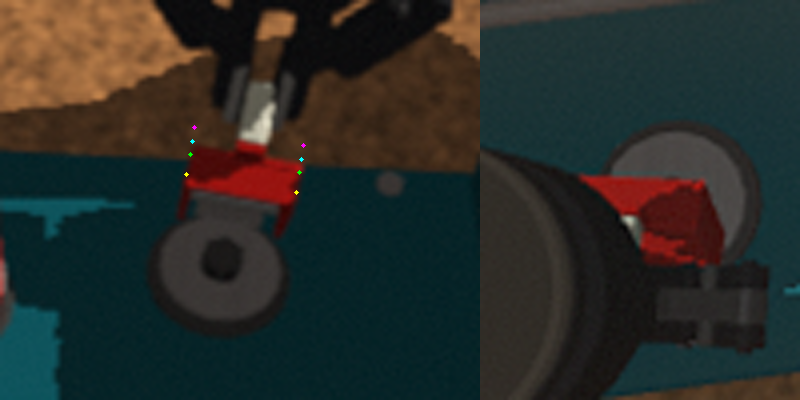

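View pics/scene10.png

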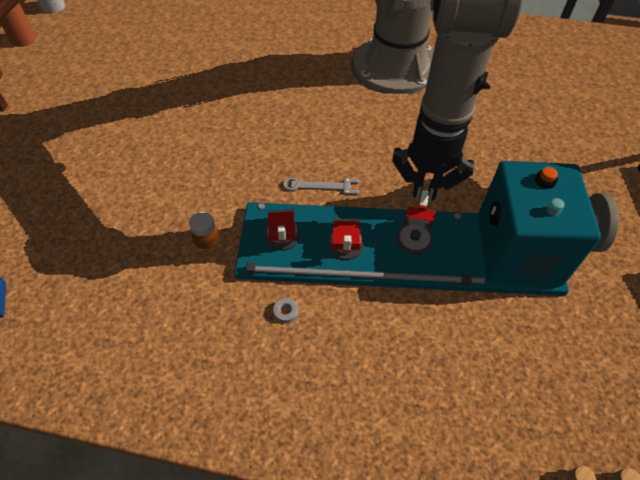

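The overlay now puts the cap edge (193,143)–(303,163) at about 70 degrees. The other two caps are shut, the loose items haven't moved, and I'm pressing down about 6 N, which keeps the bolt seated. I'll hand it in.

Emit:
apply_moves --moves '[[[0, 0, 0, 0, 0.008], [0, 0, 0, 0, 0.008], [0, 0, 0, 0, 0.008]]]'

```text
clock: 12.6
tool_pos: [0.4787, 0.0955, 0.0936]
ee_rot: [[0.0, -1.0, 0.015], [0.001, 0.015, 1.0], [-1.0, -0.0, 0.001]]
force: [1.7, 1.9, 6.4]
width: 0.0116
```

```bash
python3 - <<'E'
from bench import manip
o=manip.get_obs();print(o["clock"],o["tool_pos"],o["force"],o["width"]);print(manip.close_job())
E
```

```text
12.6 [0.47868734 0.09550111 0.09364067] [1.72762174 1.90664339 6.35876239] 0.01158867599907065
the job is handed in; nothing more can be done
None
```

I found the loose bolt under the first cap I pressed, the one nearest the headstock. I lifted that cap to about 70 degrees and handed the job in at 12.6 s, still holding it by its tab. No verdict was reported.

- **Loose bolt:** the cap slid down about 10 mm under roughly 4 N and stopped. The pictures showed it stayed down after I let go. I did not need to press the other two.
- **Cap angle:** the last picture, compared with a model of the cap, gave about 70 degrees. At one stop I had expected 72 degrees from the arm's position, but the picture showed about 61, because the tab pivoted higher up in the fingers than I assumed. I opened it further to make up for that.
- **Bolt still down:** pictures up to about 56 degrees of my planned arc showed the hinge still down. After that the gripper hid the hinge, so this rests on the arm pressing down with about 6 N. If the bolt had risen to the 3 mm limit, the angle would be nearer 64 degrees, still above the 54 needed.
- **Forces:** I gripped with 20 N throughout, and the highest contact force I read was about 16 N.
- **Everything else:** the last picture shows the other two caps shut and the jar, bearing and wrench where they were.

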